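Load the upper electrode into the sample cell with the lifting key

ROBOT

A 7-joint arm with a two-finger parallel gripper is mounted at the origin on a cart in front of the work surface, level with it; the furniture and walls round the work are solid. World frame = base frame: x ahead of the robot, y to its left, z up, the work surface at z = 0. Lengths are in m, angles in rad, forces in N, time in s.
With the tool pointing down it reaches from about 0.425 to 0.875 m from the base axis. Payload 4.7 kg.
Tool frame: the origin (TCP) lies midway between the tips of the shut fingers; the grasp point (between the pads) lies r.tcp_to_grasp behind it (r.tcp_to_grasp is the distance from the TCP to the grasp point, in m); z points along the fingers, y is the line along which they close (so a half turn about z gives the same grasp; the last joint's range is limited). The gripper opens to 85 mm and grips with 20 to 120 N. Pads are 22 mm wide; open, the fingers measure 114 mm over their backs; the gripper's body (76 mm by 85 mm) begins 54 mm behind the grasp point. The pads swing forward as they close: fully open they stand 13 mm farther back than shut.
Start: joints at [-1.103, 0.321, -0.07, 1.45, 0.023, 1.371, -0.057], TCP at [0.285, 0.584, 0.231] pointing down, gripper open.
Joint ranges: [-2.86, 2.86], [-0.3, 2.09], [-1.38, 1.24], [0.06, 2.45], [-1.56, 4.7], [0.09, 2.05], [-2.69, 2.69]. Speed limits (rad/s): [2.57, 2.57, 3.14, 3.14, 3.14, 3.14, 3.14].

INTERFACE

Orientations are given as [roll, pitch, yaw] about the fixed x, y, z axes, in that order (R = Rz(yaw) Ry(pitch) Rx(roll)).
In Python, from plant import r gives the robot as it stands. Calls block until the motion is done:
- r.goto(position, orientation): joint-space move of the TCP to a pose.
- r.move_linear(position, velocity=0.15, orientation=None, max_force=None): straight line of the TCP; orientation=None keeps the orientation; velocity is the mean speed in m/s. With max_force (N) it stops when the force on the tool has changed by that much, and returns True; else False.
- r.move_joints(angles): joint-space move.
- r.command_gripper(opening): finger opening in m; the grip force is fixed at half the most; returns when the fingers have stopped.
- r.wait(seconds).
- r.inverse_kinematics(position, orientation): joint angles nearest the present ones, or None.
- r.read_state(): the state.
- r.grab_frame(name): name is "scene" or "top" or "wrist"; returns a dict with "frame" (400x640x3 uint8, red, green, blue), "fx", "fy", "cx", "cy" (pixels), "R" (3x3) and "t" (3): a world point X has camera coordinates R X + t; the wrist camera has in their place "tool_from_camera" (4x4, takes a point from camera to tool coordinates, whose origin is the TCP and whose axes are the flange's). Camera axes: x right, y down, z forward; pixel columns grow to the right and rows downward; lengths in m; the calibration is good to about 2 mm. A picture is of the moment at which its call begins: read the wrist's pose just before it. There is no depth.
A pose or a line that the arm cannot do raises r.Unreachable and nothing moves.
- r.sign_off(): hands the job in; it is judged then, once.
The state is a dict: "clock": time; "joints": joint angles; "dq": joint speeds; "joint_efforts": joint torques, N m; "position": TCP position; "eef_rot": TCP orientation; "ft_force": force on the tool from outside, world axes, zero at the start; "moment": the same for the moment, N m; "grip_width": finger opening in m; "gripper_force": force on a finger pad.
Only numpy, scipy, OpenCV 4.12 (cv2) and the standard library are available. Lean on these libraries where they do the work, as an engineer would, in place of code of your own. Each camera call takes 0.05 s, during which the arm holds its last target. There are 200 camera calls.

TASK

Load the upper electrode onto the white sample disc in the open sample cell: take the T-handled lifting key from its holder, pass its foot through the slot in the top of the electrode, turn it a quarter turn so that it holds, and lift the electrode out of the tray. Set it centrally on the sample disc, turn the key back, draw it out and stand it in its holder again. The gripper must not touch the electrode or the sample (fingerprints leak current), the sample stays centred on its stage, the cell's lid stays open and the other things stay where they are.

Things in the scene. Friction and masses are not known exactly. Their poses are not given: they have to be found in the camera images.
- lifting_key: T-handled lifting key, loose, 134 mm tall, about 0.15 kg, upright in its holder. Origin: centre of the underside of its foot; z runs up the shaft. Foot: steel crossbar 42 (along key x) x 10 (y) x 7 mm high (z 0 to 7). Shaft 10 mm diameter. A half turn about z leaves it the same
- key_handle (a point): centre of the key's black grip bar, 122 mm above the underside of the foot on the shaft axis; axes as the key. The bar is 72 (along x, parallel to the foot) x 14 (y) x 24 mm high
- key_collar (a point): centre of the underside of the key's collar, 30 mm in diameter, 18 mm above the underside of the foot; the collar rests on the holder's top, and on the electrode's top when the foot is let right down
- electrode: upper electrode, loose, about 0.42 kg: hollow brass drum 66 mm in diameter, 25 mm high, standing in the tray, slot upward. Origin: centre of its underside, a contact face 40 mm in diameter and 3 mm proud; z up. Top plate z 20.5 to 25 with a centred through slot 50 (along electrode x) x 17 mm (y). Below it a round chamber about 54 mm wide, floor at z = 6
- electrode_slot (a point): centre of the slot at the top of the electrode, 25 mm above its underside; x along the slot. The key's foot turns freely with its underside 14 to 19 mm below this point. Turned a quarter turn either way and raised, it lodges in a 15 mm wide seat across the slot, underside 11.5 mm below, and carries the electrode. To free it, lower it 5 mm and turn it in line with the slot
- sample: white sample disc, loose, 52 mm in diameter, 6 mm thick, 0.026 kg, lying on the stage in the cell. Origin: centre of its underside; its top is at z = 6 mm
- cell: sample cell, fixed: a light metal box about 150 x 150 mm (210 mm over its side connectors), walls to z = 58 mm, open on top, inside 142 x 142 mm. Origin: under its centre on the worktop; -x is its front, +x its rear, where the hinge is at x = 76 mm, z = 62 mm. The open lid stands up there to about z = 215 mm
- cell_stage (a point): centre of the top of the round stage (lower electrode, 54 mm in diameter) in the cell, 25 mm above the worktop; the sample lies on it
- cell_lid (a joint): lid hinge of the cell: 0 shut, 1.66 rad leaning open against its stop, as at the start; it is to stay open (over 1.3)
- tray: shallow painted steel tray, fixed, 114 (x) x 238 (y) mm, rim 18 mm high, floor 2 mm above the worktop. Origin: centre of its underside. The electrode stands on one half of its length and the guard ring lies on the other
- holder: holder of the key, fixed: a grey block 82 x 50 mm on an aluminium foot plate 100 x 70 mm, top at z = 40 mm. Origin: centre of its underside. In its top is a centred slot pocket 50 (along holder x) x 17 mm (y), floor at z = 14 mm; the standing key's foot is in it, its underside at z = 22 mm, collar on the top, foot along holder x
- guard_ring: brass guard ring, loose bystander, 68 mm in diameter, 9 mm high, hole about 50 mm, in the tray. Origin: centre of its underside
- solder_reel: reel, loose bystander, 56 mm in diameter, 36 mm high, near the holder. Origin: centre of its underside
- disc_bakelite: brown sample disc, loose bystander, 60 mm in diameter, 8 mm thick, on the worktop. Origin: centre of its underside

How it is judged:
On the way, in this order (a step that is already met when the one before it is completed fails the run):
1. the key's foot is through the slot, inside the electrode, in line with the slot (horizontal distance between lifting_key and electrode below 0.008 m and z of lifting_key in the frame of electrode between 0.003 and 0.0125 m and angle between the x axis of lifting_key and the x axis of electrode, either way round below 0.4 rad).
2. the key is turned a quarter turn inside the electrode (horizontal distance between lifting_key and electrode below 0.008 m and z of lifting_key in the frame of electrode between 0.003 and 0.0125 m and angle between the x axis of lifting_key and the x axis of electrode, either way round above 1.2 rad).
3. the electrode hangs from the key's turned foot, lifted over 30 mm clear of the tray (z of electrode in the frame of tray above 0.035 m and contact force between lifting_key and electrode above 1 N and angle between the x axis of lifting_key and the x axis of electrode, either way round above 1.1 rad), for 0.2 s.
4. the electrode stands centred on the sample disc and the key is drawn out of it (horizontal distance between electrode and sample below 0.006 m and z of electrode in the frame of sample between 0.004 and 0.008 m and angle between each of electrode, sample's own z axis and vertical below 0.06 rad and horizontal distance between sample and cell_stage below 0.006 m and z of lifting_key in the frame of electrode above 0.03 m), for 0.2 s.
At the end, for the whole second after the job is handed in: The electrode rests level on the sample disc, centres within 6 mm (its contact face wholly on the disc); the sample lies flat on the stage, within 6 mm of its centre; the key stands upright in its holder, collar on the top (within 6 mm across, 4 mm in height); the lid is open; all is at rest (horizontal distance between electrode and sample below 0.006 m and z of electrode in the frame of sample between 0.004 and 0.008 m and angle between each of electrode, sample's own z axis and vertical below 0.06 rad and horizontal distance between sample and cell_stage below 0.006 m and contact force between electrode and sample above 1 N and linear speed of each of electrode, lifting_key below 0.01 m/s and horizontal distance between lifting_key and holder below 0.006 m and z of lifting_key in the frame of holder between 0.018 and 0.026 m and angle between lifting_key's own z axis and vertical below 0.12 rad and value of joint cell_lid above 1.3 rad); the robot touches nothing.
It fails at once if the gripper or arm touches the electrode (contact force between any of the fingers, the arm and electrode above 0.5 N).
It fails at once if the gripper or arm touches the sample disc (contact force between any of the fingers, the arm and sample above 0.5 N).
It fails at once if the cell's lid is knocked shut (value of joint cell_lid below 1.3 rad).
It fails at once if a bystander is shifted (distance of any of guard_ring, solder_reel, disc_bakelite from where it was at the start of the episode above 0.02 m).
It also fails if it takes over 61 s, if anything falls off the work surface, if the arm or the gripper's body presses on something with over 40 N, if the wrist force passes 120 N, or if a joint passes its speed limit or range.

## Working session

There is one attempt and no reset: what is moved stays moved. The work goes in short steps, each a Python script; the robot and the scene stay as the last script left them, time stands still between calls to the robot, and variables do not carry over. Pictures are saved under pics/ and viewed, at most 10 in all, crops included, and the job is handed in when it is done.

```bash
ls; mkdir -p pics
python3 - <<'E'
from plant import r
import cv2,pickle
d={}
for n in("scene","top"):
    f=r.grab_frame(n); d[n]=f; cv2.imwrite(f"pics/{n}0.png",f["frame"][:,:,::-1])
    print(n,f["fx"],f["cx"],f["cy"],f["R"],f["t"])
pickle.dump(d,open("f0.pkl","wb"))
s=r.read_state();print(s["clock"],s["position"],s["eef_rot"],s["ft_force"],r.tcp_to_grasp)
E
```

```text
pics
scene 519.7739686877069 318.355876167409 195.18556282416284 [[ 0.50908975 -0.86051238  0.01860302]
 [-0.59382669 -0.3667967  -0.71612152]
 [ 0.62305496  0.35352316 -0.69772766]] [-0.26950811  0.38896345  1.06673552]
top 504.7108136935587 313.1844353805568 197.41941765392258 [[ 2.22273811e-02 -9.99743485e-01  4.34834536e-03]
 [-9.75053029e-01 -2.26388605e-02 -2.20814564e-01]
 [ 2.20856364e-01  6.68262152e-04 -9.75306116e-01]] [-0.01988114  0.54372399  1.28501417]
0.1 [0.2848046  0.58373766 0.23033006] [-3.13985715e+00  1.05589849e-04  2.68777971e+00] [ 0.99672237 -0.18248179  0.52067418] 0.0187
```

View pics/top0.png

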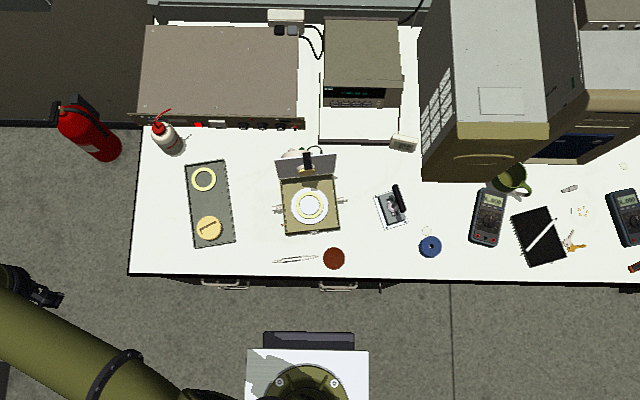

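View pics/scene0.png

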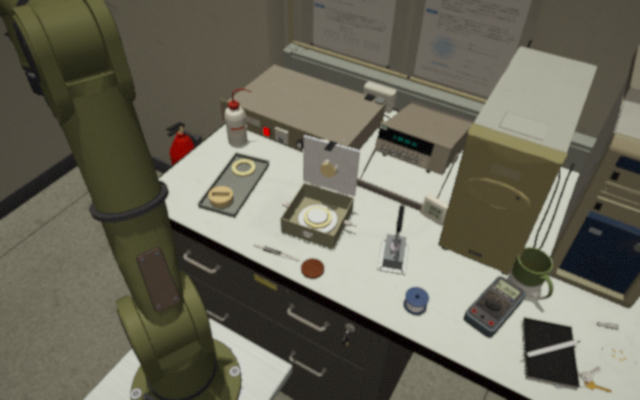

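The top view shows the electrode at about (209,228), guard ring (203,179), sample stage (310,206), key and holder around (393,205), reel (430,246) and brown disc (334,258). The scene view agrees. I'll get rough positions from rays, then look closer with the wrist camera.

```bash
cat > h.py <<'E'
import numpy as np, cv2
from scipy.spatial.transform import Rotation as Ro
from plant import r
def cast(f,uv,z):
    "pixels -> world points on plane z"
    uv=np.atleast_2d(np.asarray(uv,float))
    d=np.c_[(uv[:,0]-f["cx"])/f["fx"],(uv[:,1]-f["cy"])/f["fy"],np.ones(len(uv))]@f["R"]
    c=-f["R"].T@f["t"]
    return c+d*((z-c[2])/d[:,2])[:,None]
def wrist():
    s=r.read_state(); f=r.grab_frame("wrist")
    T=np.eye(4);T[:3,:3]=Ro.from_euler("xyz",s["eef_rot"]).as_matrix();T[:3,3]=s["position"]
    C=T@np.asarray(f["tool_from_camera"]); f["R"]=C[:3,:3].T; f["t"]=-f["R"]@C[:3,3]
    return f
def proj(f,X):
    c=np.atleast_2d(X)@f["R"].T+f["t"]
    return np.c_[f["fx"]*c[:,0]/c[:,2]+f["cx"],f["fy"]*c[:,1]/c[:,2]+f["cy"]]
def save(f,n): cv2.imwrite(f"pics/{n}.png",f["frame"][:,:,::-1])
E
python3 - <<'E'
from h import *
import pickle
d=pickle.load(open("f0.pkl","rb"));t=d["top"];s=d["scene"]
for n,uv,z in[("el",(209,228),.027),("slot",[(197,233),(220,223)],.027),("ring",(203,179),.011),("stage",(311,206),.031),("handle",[(396,185),(402,222)],.15),("holder",[(375,194),(390,228),(410,222)],.01),("cellcorn",[(282,182),(286,235),(340,230)],.058),("reel",(430,246),.036)]:
    print(n,cast(t,uv,z).round(3).tolist())
print("scene el",cast(s,(221,196),.027),cast(s,(318,216),.031),"key top",cast(s,(401,207),.15))
f=wrist();print(np.asarray(f["tool_from_camera"]).round(3),f["fx"],f["cx"],f["cy"])
E
```

```text
el [[0.461, 0.271, 0.027]]
slot [[0.446, 0.303, 0.027], [0.475, 0.243, 0.027]]
ring [[0.601, 0.301, 0.011]]
stage [[0.527, -0.002, 0.031]]
handle [[0.56, -0.214, 0.15], [0.467, -0.227, 0.15]]
holder [[0.569, -0.179, 0.01], [0.475, -0.219, 0.01], [0.493, -0.274, 0.01]]
cellcorn [[0.585, 0.077, 0.058], [0.442, 0.062, 0.058], [0.458, -0.08, 0.058]]
reel [[0.424, -0.321, 0.036]]
scene el [[0.4542104  0.26628651 0.027     ]] [[ 0.52544177 -0.00057504  0.031     ]] key top [[ 0.55603145 -0.20911638  0.15      ]]
[[ 0.001 -0.956 -0.292  0.072]
 [ 1.     0.001  0.     0.   ]
 [-0.    -0.292  0.956 -0.143]
 [ 0.     0.     0.     1.   ]] 292.75948834625115 318.99848066577124 197.00260079926832
```

Run:
```python
from h import *
for n,p in[("el",[.461,.27,.3]),("el",[.461,.27,.13]),("cell",[.526,0,.15]),("cell",[.526,0,.3]),("key",[.52,-.22,.126]),("key",[.52,-.22,.3])]:
    print(n,p[2],[(y,None if q is None else [round(q[0],1),round(q[6],2)]) for y in range(-180,180,30) for q in [r.inverse_kinematics(p,[np.pi,0,np.radians(y)])]])
```

```text
el 0.3 [(-180, [np.float64(-0.7), np.float64(1.0)]), (-150, [np.float64(-0.6), np.float64(1.52)]), (-120, [np.float64(-0.6), np.float64(2.04)]), (-90, [np.float64(-0.6), np.float64(2.56)]), (-60, None), (-30, [np.float64(-1.6), np.float64(-2.62)]), (0, [np.float64(-0.9), np.float64(-2.14)]), (30, [np.float64(-0.9), np.float64(-1.61)]), (60, [np.float64(-0.8), np.float64(-1.09)]), (90, [np.float64(-0.8), np.float64(-0.57)]), (120, [np.float64(-0.8), np.float64(-0.05)]), (150, [np.float64(-0.7), np.float64(0.47)])]
el 0.13 [(-180, [np.float64(-0.7), np.float64(1.0)]), (-150, [np.float64(-0.6), np.float64(1.52)]), (-120, [np.float64(-0.6), np.float64(2.04)]), (-90, [np.float64(-0.5), np.float64(2.56)]), (-60, None), (-30, [np.float64(-1.5), np.float64(-2.46)]), (0, [np.float64(-0.9), np.float64(-2.1)]), (30, [np.float64(-0.9), np.float64(-1.58)]), (60, [np.float64(-0.8), np.float64(-1.06)]), (90, [np.float64(-0.8), np.float64(-0.54)]), (120, [np.float64(-0.8), np.float64(-0.03)]), (150, [np.float64(-0.7), np.float64(0.49)])]
cell 0.15 [(-180, [np.float64(-0.5), np.float64(1.57)]), (-150
[... 1346 characters left out ...]
-0.49)]), (60, [np.float64(-0.4), np.float64(0.05)]), (90, [np.float64(-0.4), np.float64(0.58)]), (120, [np.float64(-0.4), np.float64(1.11)]), (150, [np.float64(-0.4), np.float64(1.61)])]
key 0.3 [(-180, [np.float64(0.3), np.float64(1.93)]), (-150, [np.float64(-0.5), np.float64(2.57)]), (-120, None), (-90, [np.float64(-0.6), np.float64(-2.65)]), (-60, [np.float64(-0.6), np.float64(-2.13)]), (-30, [np.float64(-0.6), np.float64(-1.6)]), (0, [np.float64(0.3), np.float64(-1.21)]), (30, [np.float64(0.3), np.float64(-0.68)]), (60, [np.float64(0.2), np.float64(-0.16)]), (90, [np.float64(0.2), np.float64(0.36)]), (120, [np.float64(0.2), np.float64(0.89)]), (150, [np.float64(0.2), np.float64(1.41)])]
```

Run:
```python
from h import *
import pickle
d=[]
for p,y in[((.461,.27,.18),116),((.525,0,.2),60),((.518,-.222,.27),20)]:
    r.goto(p,[np.pi,0,np.radians(y)]); r.wait(.15); f=wrist(); d.append(f)
    print(r.read_state()["clock"],r.read_state()["position"].round(4))
pickle.dump(d,open("f1.pkl","wb"))
for i,f in enumerate(d): save(f,f"w{i}")
m=np.zeros((600,800,3),np.uint8)
for i,f in enumerate(d): m[300*(i//2):300*(i//2)+300,400*(i%2):400*(i%2)+400]=f["frame"][50:350,120:520]
cv2.imwrite("pics/m1.png",m[:,:,::-1])
```

```text
1.7167 [0.4606 0.2715 0.18  ]
2.9917 [0.5249 0.0018 0.1998]
4.1167 [ 0.5185 -0.2197  0.2693]
```

View pics/m1.png

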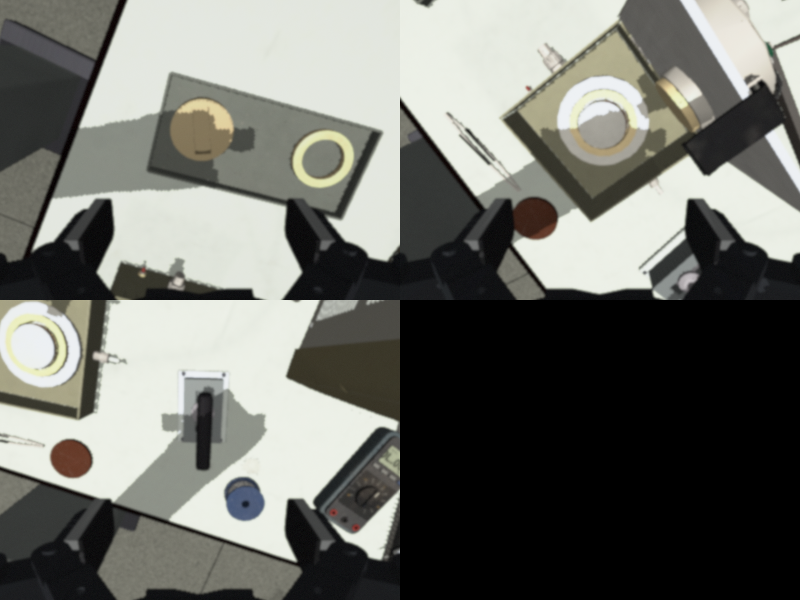

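The wrist montage shows the electrode at tile (202,128), with its slot partly in shadow, and the ring at (322,157). Next tile: the cell, with the white disc at (603,124). Last tile: the key's black bar from (204,397) to (203,465) over the holder. I'll enlarge these.

Run:
```python
from h import *
import pickle
d=pickle.load(open("f1.pkl","rb"))
m=np.zeros((600,800,3),np.uint8)
for i,(u,v,k) in enumerate([(322,178,4),(323,174,3),(323,171,3)]):
    w,h=400//k//2,300//k//2
    c=d[i]["frame"][v-h:v+h,u-w:u+w]; c=np.clip(c*(1.9 if i==0 else 1.),0,255).astype(np.uint8)
    m[300*(i//2):300*(i//2)+300,400*(i%2):400*(i%2)+400]=cv2.resize(c,(400,300),interpolation=cv2.INTER_CUBIC)
cv2.imwrite("pics/m2.png",m[:,:,::-1])
# cell: white / scale
f=d[1]
for n,uv,z in[("outer L/R",[(277,174),(369,174)],.031),("yellow L/R",[(295,174),(354,174)],.031),("c",[(322,172)],.031),("el L/R",[(290,178),(354,178)],0.027)]:
    g=d[0] if n[:2]=="el" else f
    print(n,cast(g,uv,z).round(4).tolist())
```

```text
outer L/R [[0.4899, 0.0287, 0.031], [0.5768, -0.0209, 0.031]]
yellow L/R [[0.5069, 0.019, 0.031], [0.5626, -0.0128, 0.031]]
c [[0.5335, 0.0064, 0.031]]
el L/R [[0.4336, 0.2619, 0.027], [0.4932, 0.2912, 0.027]]
```

View pics/m2.png

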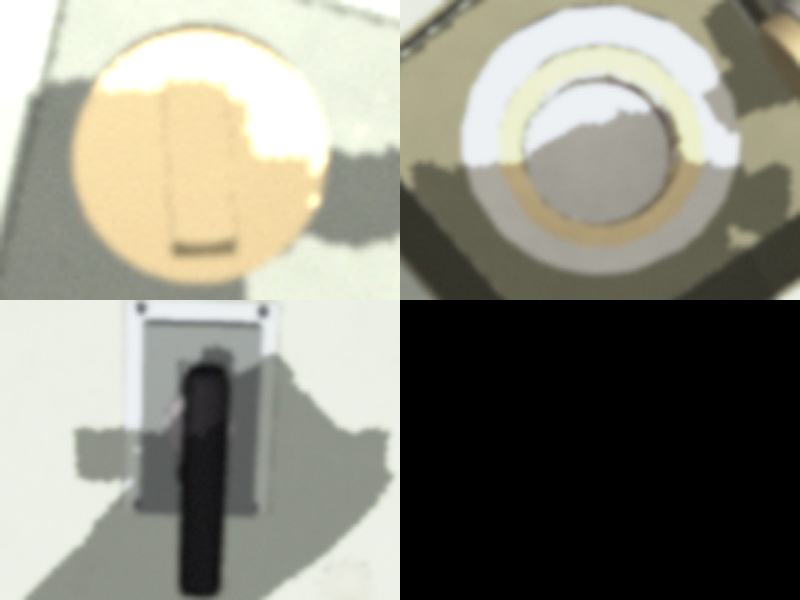

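The electrode slot runs vertically at tile x≈165–238, with its end at y≈248. The sample is the inner grey-white disc inside the yellow ring, centred at tile (597,151). The bar is centred at x≈203, ends at y≈370 and 592, and is parallel to the block edges.

Run:
```python
from h import *
import pickle
d=pickle.load(open("f1.pkl","rb"))
def ang(v): return np.degrees(np.arctan2(v[1],v[0]))
# key bar
f=d[2];g=cv2.cvtColor(f["frame"],cv2.COLOR_RGB2GRAY)
m=(g<62).astype(np.uint8);m[:,:290]=0;m[:,355:]=0;m[:125]=0;m[230:]=0
n,l,s,c=cv2.connectedComponentsWithStats(m);k=1+s[1:,4].argmax();print("bar",s[k],c[k])
rows=np.arange(s[k,1]+8,s[k,1]+s[k,3]-4)
L=np.array([[np.where(l[v]==k)[0].min()-.5,v] for v in rows]);Rr=np.array([[np.where(l[v]==k)[0].max()+.5,v] for v in rows])
a,b=cast(f,L,.156),cast(f,Rr,.156);mid=(a+b)/2
w=np.linalg.norm((b-a)[:,:2],axis=1);print("width",w[[0,len(w)//2,-1]].round(4))
p=np.polyfit(mid[:,0],mid[:,1],1);print("bar yaw",np.degrees(np.arctan(p[0])))
far=cast(f,[(c[k][0],s[k,1]+s[k,3]-.0)],.156)[0];near=cast(f,[(c[k][0],s[k,1])],.132)[0]
print("far,near",far,near,np.hypot(*(far-near)[:2]))
u=np.array([1,p[0]])/np.hypot(1,p[0]); y0=lambda x:np.polyval(p,x)
for e,sg in((far,1),(near,-1)):
    x=e[0]+sg*.036*u[0];print("centre from end",x,y0(x))
# holder block top
t=lambda P:[(257+x/3,121+(y-300)/3) for x,y in P]
q=cast(f,t([(145,322),(261,322),(257,515),(138,515)]),.04);print("block",q.round(4).tolist(),"sides",np.linalg.norm(np.roll(q,-1,0)-q,axis=1).round(4),"c",q.mean(0).round(4),ang(q[0]-q[3]),ang(q[1]-q[2]))
# electrode: brass mask
f=d[0];hsv=cv2.cvtColor(f["frame"],cv2.COLOR_RGB2HSV)
m=cv2.inRange(hsv,(10,50,60),(35,255,255));m[:, :270]=0;m[:,375:]=0;m[:120]=0;m[240:]=0
n,l,s,c=cv2.connectedComponentsWithStats(m);k=1+s[1:,4].argmax();print("brass",s[k],c[k])
t0=lambda P:[(322-50+x/4,178-37+y/4) for x,y in P]
E=cast(f,t0([(72,155),(330,155),(202,285)]),.027);print("el LR bottom",E.round(4).tolist(),np.linalg.norm(E[1]-E[0]))
Sl=cast(f,t0([(165,95),(235,95),(237,248),(172,251)]),.027);print("slot",Sl.round(4).tolist(),ang(Sl[0]-Sl[3]),ang(Sl[1]-Sl[2]),ang(Sl[2]-Sl[3]),np.linalg.norm(Sl[2]-Sl[3]))
f=d[1];t1=lambda P:[(257+x/3,124+y/3) for x,y in P]
S=cast(f,t1([(125,151),(268,151),(197,78),(197,225)]),.031);print("sample",S.round(4).tolist(),np.linalg.norm(S[0]-S[1]),np.linalg.norm(S[2]-S[3]),S.mean(0))
```

```text
bar [ 315  142   18   78 1087] [323.74517019 179.55013799]
width [0.014  0.0135 0.0112]
bar yaw 18.626246899056657
far,near [ 0.49730338 -0.23329203  0.156     ] [ 0.56267912 -0.20908646  0.132     ] 0.06971296118131685
centre from end 0.5314177776558232 -0.22037929560806546
centre from end 0.5285647199470671 -0.22134091082699361
block [[0.5612, -0.1866, 0.04], [0.5779, -0.2316, 0.04], [0.5, -0.2607, 0.04], [0.4818, -0.2115, 0.04]] sides [0.048  0.0831 0.0525 0.0833] c [ 0.5302 -0.2226  0.04  ] 17.405641422075963 20.533640376903286
brass [ 290  148   65   63 3191] [321.31839549 179.05014102]
el LR bottom [[0.4343, 0.2602, 0.027], [0.4945, 0.2898, 0.027], [0.4806, 0.2429, 0.027]] 0.0670794908965699
slot [[0.4491, 0.285, 0.027], [0.4652, 0.293, 0.027], [0.4843, 0.2564, 0.027], [0.4692, 0.248, 0.027]] 118.43392976838109 117.63238828614188 29.00045312796157 0.017335456169199487
sample [[0.5102, 0.0167, 0.031], [0.5552, -0.009, 0.031], [0.5459, 0.0267, 0.031], [0.519, -0.0207, 0.031]] 0.05189999799290343 0.05454950159666081 [0.53255781 0.00341105 0.031     ]
```

```bash
cat >> h.py <<'E'
G=.122-r.tcp_to_grasp   # TCP above key origin
def down(y): return [np.pi,0,np.radians(y)]
def key(x,y,z,yaw,v=.1,**k):
    "line that puts the key's foot underside at x,y,z"
    return r.move_linear([x,y,z+G],v,down(yaw),**k)
def st(*a):
    s=r.read_state();print(*a,round(s["clock"],2),s["position"].round(4),"yaw",np.degrees(s["eef_rot"][2]).round(2),"F",s["ft_force"].round(1),"w",round(s["grip_width"],4),"gf",np.round(s["gripper_force"],1));return s
E
python3 - <<'E'
from h import *
x,y,a=.530,-.2215,18.8
r.move_linear([x,y,.19],.15,down(a)); key(x,y,.022,a); r.wait(.2); st("at")
r.command_gripper(0.0); st("grip")
key(x,y,.075,a,.08); st("lift")
key(x,y,.13,a,.2)
r.goto([.465,.2738,.09+G],down(118)); key(.465,.2738,.045,118,.1); r.wait(.4); st("over")
f=wrist(); import pickle; t=r.grab_frame("top"); s=r.grab_frame("scene"); pickle.dump([f,t,s],open("f2.pkl","wb"))
m=np.zeros((600,800,3),np.uint8)
m[:300,:400]=cv2.resize(f["frame"][90:240,220:420],(400,300),interpolation=cv2.INTER_CUBIC)
m[:300,400:]=cv2.resize(s["frame"][140:240,150:283],(400,300),interpolation=cv2.INTER_CUBIC)
m[300:,:400]=f["frame"][100:400,120:520]
m[300:,400:]=cv2.resize(t["frame"][180:280,145:278],(400,300),interpolation=cv2.INTER_CUBIC)
cv2.imwrite("pics/m3.png",m[:,:,::-1])
E
```

```text
at 5.81 [ 0.5305 -0.2217  0.126 ] yaw 18.8 F [ 0.3  0.3 -0.8] w 0.0858 gf 0.0
grip 6.46 [ 0.53   -0.2212  0.1253] yaw 18.81 F [-1.6  1.2  0.6] w 0.0132 gf 59.1
lift 7.28 [ 0.5297 -0.2213  0.178 ] yaw 18.8 F [-0.6  0.1 -1.6] w 0.013 gf 58.8
over 10.52 [0.4651 0.274  0.1486] yaw 118.0 F [ 0.4 -0.4 -2.3] w 0.0132 gf 58.7
```

View pics/m3.png

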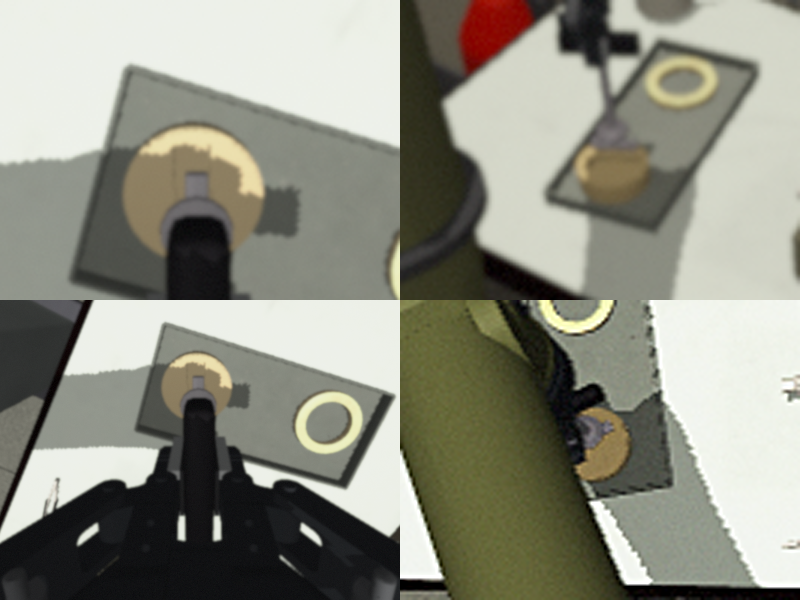

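The wrist view shows the key held with its foot end at tile-1 (197,172), edges 185–208. The slot's far end lies at about (195,147), edges about 175 and 213, so it looks nearly aligned. I'll check against the geometry.

Run:
```python
from h import *
import pickle
f=pickle.load(open("f2.pkl","rb"))[0]
c=np.array([.4651,.274]);a=np.radians(118);u=np.array([np.cos(a),np.sin(a)]);v=np.array([-u[1],u[0]])
pt=lambda x,y,z:np.r_[c+x*u+y*v,z]
z0=.1486-G
T=lambda p:((p-[220,90])*2).round(1).tolist()
print("pred foot end top",T(proj(f,[pt(.021,.005,z0+.007),pt(.021,-.005,z0+.007)])),"bottom",T(proj(f,[pt(.021,.005,z0),pt(.021,-.005,z0)])))
print("pred slot end",T(proj(f,[pt(.025,.0085,.027),pt(.025,-.0085,.027)])))
print("pred collar far",T(proj(f,[pt(.015,0,z0+.018)])), "drum far/L/R",T(proj(f,[pt(.033,0,.027),pt(0,.033,.027),pt(0,-.033,.027)])))
x,y=220,90
im=cv2.resize(f["frame"][130:185,295:345],(500,550),interpolation=cv2.INTER_CUBIC)
im=np.clip(im*1.6,0,255).astype(np.uint8)
cv2.imwrite("pics/z3.png",im[:,:,::-1])
```

```text
pred foot end top [[182.3, 164.9], [206.3, 164.9]] bottom [[182.7, 161.4], [206.0, 161.5]]
pred slot end [[176.0, 144.6], [213.2, 144.6]]
pred collar far [[194.2, 185.3]] drum far/L/R [[194.6, 127.1], [124.3, 197.4], [265.0, 197.4]]
```

View pics/z3.png

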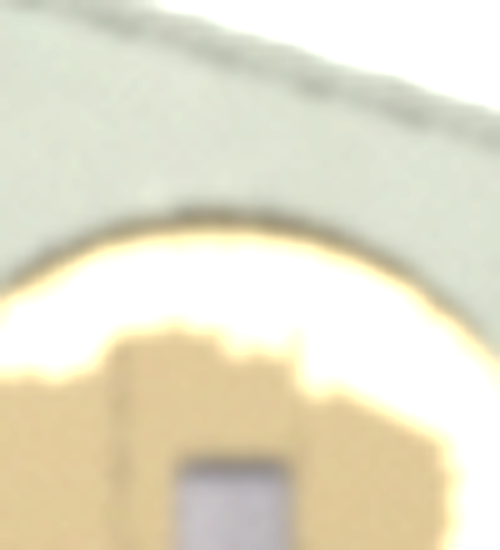

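Relative to the slot, the foot appears about 5 mm too far toward tool −x and 1–2 mm to the right. I'll correct by that, go lower, and look again.

Run:
```python
from h import *
import pickle
a=np.radians(118);u=np.array([np.cos(a),np.sin(a)]);v=np.array([-u[1],u[0]])
c=np.array([.465,.2738])+.005*u+.0012*v;print(c)
key(*c,.038,118,.05); r.wait(.4); s=st("over")
f=wrist(); t=r.grab_frame("top"); sc=r.grab_frame("scene"); pickle.dump([f,t,sc],open("f3.pkl","wb"))
e=lambda i,g:np.clip(i.astype(float)*g,0,255).astype(np.uint8)
m=np.zeros((600,800,3),np.uint8)
m[:,:500]=e(cv2.resize(f["frame"][135:225,282:357],(500,600),interpolation=cv2.INTER_CUBIC),1.5)
m[:300,500:]=cv2.resize(sc["frame"][165:225,190:250],(300,300),interpolation=cv2.INTER_CUBIC)
m[300:,500:]=cv2.resize(t["frame"][200:260,180:240],(300,300),interpolation=cv2.INTER_CUBIC)
cv2.imwrite("pics/m4.png",m[:,:,::-1])
c=s["position"][:2];z0=s["position"][2]-G
pt=lambda x,y,z:np.r_[c+x*u+y*v,z]
T=lambda p:((p-[282,135])*6.667).round(0).tolist()
print("foot end bottom",T(proj(f,[pt(.021,.005,z0),pt(.021,-.005,z0)])))
print("slot if under key",T(proj(f,[pt(.025,.0085,.027),pt(.025,-.0085,.027)])),"drum far,L,R",T(proj(f,[pt(.033,0,.027),pt(0,.033,.027),pt(0,-.033,.027)])))
```

```text
[0.46159311 0.27765137]
over 11.39 [0.4617 0.2777 0.1414] yaw 118.0 F [ 0.2 -0.4 -1.6] w 0.0129 gf 58.7
foot end bottom [[196.0, 238.0], [274.0, 238.0]]
slot if under key [[172.0, 192.0], [299.0, 192.0]] drum far,L,R [[235.0, 132.0], [-5.0, 372.0], [476.0, 372.0]]
```

View pics/m4.png

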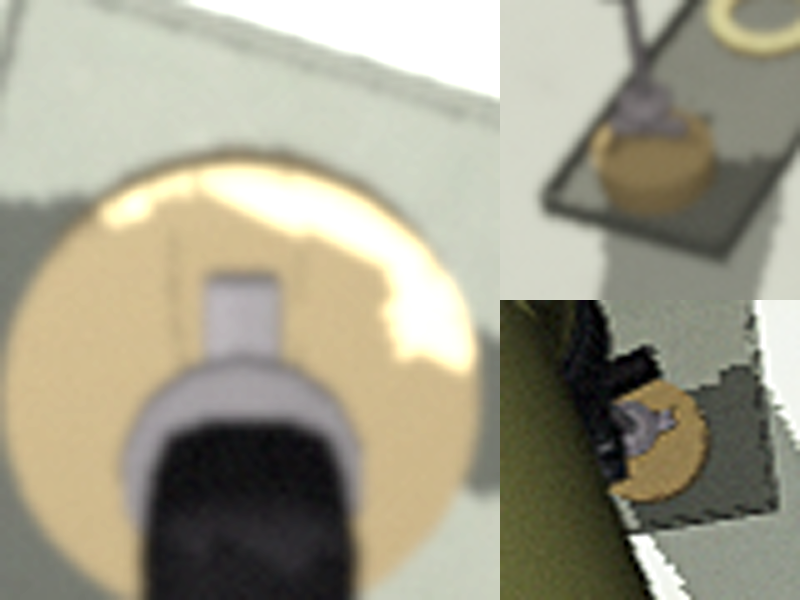

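Foot end is at crop (242,272), the drum spans x 5–480 with its far edge at y=155, and the slot edges tilt about 3°, giving yaw ≈121. What remains is whether the ~4 mm x offset is camera bias or a real key offset. A view at a quarter turn will settle it.

```bash
cat >> h.py <<'E'
from scipy.optimize import least_squares
def circ(f,c0,z,R,lo=(8,45,50),hi=(40,255,255)):
    "centre of a coloured disc of radius R at height z near c0: edge points on the plane, robust fit"
    m=cv2.inRange(cv2.cvtColor(f["frame"],cv2.COLOR_RGB2HSV),lo,hi)
    m=cv2.morphologyEx(m,cv2.MORPH_OPEN,np.ones((3,3),np.uint8))
    cs,_=cv2.findContours(m,cv2.RETR_EXTERNAL,cv2.CHAIN_APPROX_NONE)
    P=np.vstack([cast(f,c[:,0],z)[:,:2] for c in cs if len(c)>20]); 
    for tol in(.01,.006,.003):
        e=np.hypot(*(P-c0).T)-R; Q=P[abs(e)<tol]
        c0=least_squares(lambda c:np.hypot(*(Q-c).T)-R,c0,loss="soft_l1",f_scale=.001).x
    e=np.hypot(*(Q-c0).T)-R
    return c0,len(Q),e.std()
E
python3 - <<'E'
from h import *
import pickle
D0=np.array([.464,.275])
f1=pickle.load(open("f1.pkl","rb"))[0];f2=pickle.load(open("f2.pkl","rb"))[0];f3=pickle.load(open("f3.pkl","rb"))[0]
for f in(f1,f2,f3):print(circ(f,D0,.027,.033))
key(.4617,.2777,.065,118,.1)
for y in(75,31): key(.4617,.2777,.065,y,.1); 
r.wait(.4);s=st();f4=wrist();print(circ(f4,D0,.027,.033));pickle.dump([f4,s],open("f4.pkl","wb"))
c=s["position"][:2];z0=s["position"][2]-G;a=s["eef_rot"][2];u=np.array([np.cos(a),np.sin(a)]);v=np.array([-u[1],u[0]])
pt=lambda x,y,z:np.r_[c+x*u+y*v,z]
o=np.array([282,150]);
T=lambda p:((p-o)*6.667).round(0).tolist()
print("foot end bottom",T(proj(f4,[pt(.021,.005,z0),pt(.021,-.005,z0)])),"bar end top/bottom",T(proj(f4,[pt(.036,.007,z0+.134),pt(.036,-.007,z0+.134),pt(.036,.007,z0+.11),pt(.036,-.007,z0+.11)])))
m=np.clip(cv2.resize(f4["frame"][150:240,282:357],(500,600),interpolation=cv2.INTER_CUBIC)*1.5,0,255).astype(np.uint8)
cv2.imwrite("pics/m5.png",m[:,:,::-1])
E
```

```text
(array([0.4636961 , 0.27429515]), 180, np.float64(0.0003919327988761347))
(array([0.46345822, 0.27474884]), 176, np.float64(0.0006895581371561555))
(array([0.46327549, 0.27489923]), 177, np.float64(0.0005688009467728479))
14.18 [0.4617 0.2777 0.1683] yaw 31.01 F [ 1.  -0.  -0.7] w 0.0132 gf 58.7
(array([0.46512039, 0.2741189 ]), 155, np.float64(0.0006272512328495836))
foot end bottom [[194.0, 162.0], [271.0, 162.0]] bar end top/bottom [[102.0, 398.0], [331.0, 399.0], [126.0, 289.0], [318.0, 289.0]]
```

View pics/m5.png

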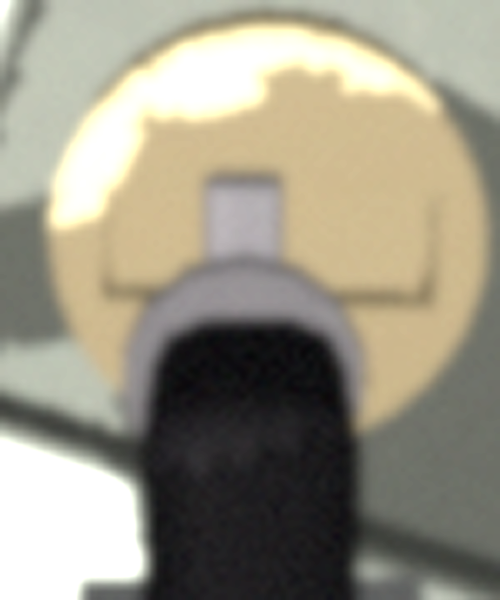

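The slot now lies across the view, with its edge at y≈295 and ends at x≈105 and 435. The foot end is at (243,178). The foot prediction moved between the two poses, so I'll check the tool's actual tilt.

Run:
```python
from h import *
import pickle
f4,s=pickle.load(open("f4.pkl","rb"))
print(np.degrees(s["eef_rot"]),np.degrees(r.read_state()["eef_rot"]),r.read_state()["joints"].round(3))
f3=pickle.load(open("f3.pkl","rb"))[0];f2=pickle.load(open("f2.pkl","rb"))[0];f1=pickle.load(open("f1.pkl","rb"))
for f in f1+[f2,f3,f4]:
    M=f["R"]; C=np.asarray(f["tool_from_camera"])
    W=M.T@np.linalg.inv(C[:3,:3]); print("tool z in world",W[:,2].round(4), "tfc t",C[:3,3].round(4), C[:3,2].round(4))
```

```text
[-1.79999233e+02 -2.29529267e-03  3.10082291e+01] [-1.79998872e+02  1.07648617e-03  3.10069127e+01] [-1.153  0.135  0.612  1.831 -0.083  1.201 -1.545]
tool z in world [ 1.e-04  3.e-04 -1.e+00] tfc t [ 0.0728  0.0015 -0.1434] [-2.919e-01  1.000e-04  9.565e-01]
tool z in world [-6.e-04  2.e-04 -1.e+00] tfc t [ 0.0748  0.0023 -0.1434] [-0.2921 -0.      0.9564]
tool z in world [-0.0014  0.0011 -1.    ] tfc t [ 0.0762  0.0015 -0.1434] [-0.2922  0.      0.9564]
tool z in world [ 4.e-04  5.e-04 -1.e+00] tfc t [ 0.0727  0.0015 -0.1434] [-2.919e-01  1.000e-04  9.565e-01]
tool z in world [ 2.e-04  1.e-04 -1.e+00] tfc t [ 0.0727  0.0015 -0.1434] [-2.919e-01  1.000e-04  9.565e-01]
tool z in world [ 0.  0. -1.] tfc t [ 0.0759  0.0018 -0.1434] [-0.2922 -0.      0.9564]
```

The reported hand-eye offset wanders from pose to pose. A rigidly mounted camera explains everything: the drum is at about (0.462,0.274), the slot yaw about 120°, and the key sits 4.5 mm toward tool −x of the TCP. I'll insert with a force guard.

```bash
cat >> h.py <<'E'
K=.0045   # key axis lies K toward tool -x of the TCP
def keyc(x,y,z,yaw,v=.1,**k):
    a=np.radians(yaw); return key(x+K*np.cos(a),y+K*np.sin(a),z,yaw,v,**k)
D=(.4622,.2743)
E
python3 - <<'E'
from h import *
for y in(75,120): keyc(*D,.065,y,.1)
keyc(*D,.035,120,.08); r.wait(.3); st("above")
hit=keyc(*D,.0108,120,.03,max_force=5); r.wait(.2); st("in",hit)
print("foot z",r.read_state()["position"][2]-G)
E
```

```text
above 16.9 [0.4602 0.2783 0.1387] yaw 119.99 F [ 0.1 -0.5 -1.4] w 0.0131 gf 58.7
in False 18.06 [0.4601 0.2783 0.1143] yaw 120.0 F [-0.1 -0.6 -0.9] w 0.0132 gf 58.7
foot z 0.011034778945959667
```

Run:
```python
from h import *
for y in(105,90,75,60,45,30):
    keyc(*D,.0108,y,.05); s=st(y); 
    if np.linalg.norm(s["ft_force"][:2])>12: print("STOP");break
else:
    r.wait(.2); keyc(*D,.019,30,.03); st("seat",s["moment"].round(2)); f=wrist(); save(f,"w6"); print(circ(f,np.array(D),.029,.033))
    import pickle; pickle.dump(f,open("f6.pkl","wb"))
```

```text
105 18.47 [0.461  0.2787 0.1141] yaw 105.17 F [ 0.5 -0.3 -2. ] w 0.0131 gf 58.7
90 18.88 [0.4621 0.2788 0.1141] yaw 90.24 F [ 0.4  0.4 -0.4] w 0.013 gf 58.7
75 19.28 [0.4633 0.2787 0.1141] yaw 75.26 F [-0.2 -0.2 -1.8] w 0.0129 gf 58.7
60 19.69 [0.4644 0.2783 0.1141] yaw 60.27 F [-0.   0.6 -1.2] w 0.0134 gf 58.7
45 20.1 [0.4653 0.2775 0.1141] yaw 45.27 F [-0.2  0.3 -1.4] w 0.013 gf 58.7
30 20.51 [0.466  0.2766 0.1141] yaw 30.28 F [-0.6 -0.1 -1.1] w 0.0132 gf 58.7
seat [ 0.01 -0.   -0.02] 21.13 [0.4659 0.2765 0.1221] yaw 30.01 F [ 0.  -0.  -5.8] w 0.0132 gf 60.0
(array([0.46553434, 0.27454792]), 198, np.float64(0.0007707328370013133))
```

Engaged, with the weight showing on the wrist. Lift, carry to a viewing pose beside the cell, and measure sample and drum in one picture.

```bash
sed -i 's/RETR_EXTERNAL/RETR_LIST/' h.py
cat >> h.py <<'E'
TFC=np.array([.0729,.0005])   # rigid camera mount found from the quarter-turn views
_w=wrist
def wrist():
    s=r.read_state(); f=_w(); C=np.asarray(f["tool_from_camera"]); W=f["R"].T@C[:3,:3].T
    c=-f["R"].T@f["t"]; c=c+W@np.r_[TFC-C[:2,3],0]; f["t"]=-f["R"]@c; return f
E
python3 - <<'E'
from h import *
import pickle
keyc(*D,.05,30,.06); s=st("lift"); keyc(*D,.14,30,.15)
S=np.array([.530,.0027]);a=np.radians(60);u=np.array([np.cos(a),np.sin(a)])
P=S-.09*u
keyc(*P,.14,60,.2); r.wait(.6); s=st("view")
f=wrist(); save(f,"w7"); t=r.grab_frame("top"); pickle.dump([f,s,t],open("f7.pkl","wb"))
print("drum",circ(f,P,s["position"][2]-G+.0115,.033)," key expected",s["position"][:2]-K*u)
print("sample",circ(f,S,.031,.026,(0,0,60),(180,38,255)))
print("sample px",proj(f,[*S,.031]),"drum px",proj(f,[*P,.15]))
m=np.zeros((600,800,3),np.uint8);m[:400,:640]=f["frame"];
q=proj(f,[*S,.031])[0].astype(int);v0=max(q[1]-50,0)
m[400:,:400]=0; z=cv2.resize(f["frame"][v0:v0+100,q[0]-66:q[0]+67],(266,200));m[400:,:266]=z
cv2.imwrite("pics/m7.png",m[:,:,::-1])
E
```

```text
lift 21.85 [0.466  0.2766 0.1534] yaw 30.01 F [ 0.   0.1 -5. ] w 0.013 gf 60.0
view 25.09 [ 0.4873 -0.0713  0.2433] yaw 60.0 F [ 0.1  0.1 -5.4] w 0.0132 gf 59.9
drum (array([ 0.48537809, -0.07411682]), 185, np.float64(0.0013390844531117102))  key expected [ 0.48502787 -0.07523482]
sample (array([0.53  , 0.0027]), 0, np.float64(nan))
sample px [[318.60897746  96.16296708]] drum px [[318.38138367 202.78354395]]
  ret = _var(a, axis=axis, dtype=dtype, out=out, ddof=ddof,
  arrmean = um.true_divide(arrmean, div, out=arrmean,
  ret = ret.dtype.type(ret / rcount)
```

View pics/m7.png

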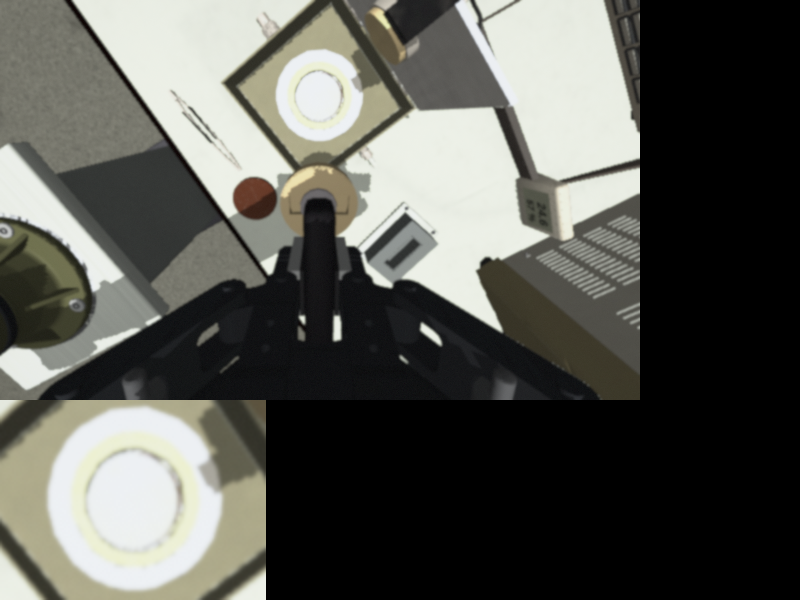

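The sample disc shows at (318,96), exactly where predicted, unshadowed inside the yellow ring. The drum hangs at (318,203). I'll refine the fit numerically.

```bash
python3 - 2>/dev/null <<'E'
from h import *
import pickle
f,s,t=pickle.load(open("f7.pkl","rb"));S=np.array([.530,.0027])
hsv=cv2.cvtColor(f["frame"],cv2.COLOR_RGB2HSV)
print(hsv[96,270:368:3].tolist())
for hi in(14,18,22,26): 
  for lo in((85,0,60),): print(hi,circ(f,S,.031,.026,(0,0,60),(180,hi,255)))
for lo in((22,12,100),(25,16,100)): print("yellow outer",circ(f,S,.031,.032,lo,(40,60,255)),"inner",circ(f,S,.031,.026,lo,(40,60,255)))
E
```

```text
[[27, 52, 173], [26, 48, 174], [50, 3, 223], [103, 7, 244], [105, 6, 243], [105, 6, 243], [35, 19, 240], [34, 24, 240], [34, 25, 224], [98, 4, 240], [98, 4, 242], [102, 5, 242], [96, 5, 242], [105, 6, 243], [105, 6, 243], [105, 4, 242], [98, 4, 241], [90, 4, 241], [98, 4, 241], [98, 4, 241], [90, 3, 240], [70, 3, 240], [60, 3, 240], [45, 4, 233], [21, 27, 181], [33, 29, 235], [33, 28, 240], [35, 14, 239], [100, 6, 243], [105, 6, 243], [103, 7, 243], [30, 25, 190], [26, 51, 171]]
14 (array([0.52921366, 0.00270799]), 144, np.float64(0.0008836078723190385))
18 (array([0.52928723, 0.00278833]), 143, np.float64(0.0008746673339917861))
22 (array([0.52932159, 0.00278095]), 138, np.float64(0.0008564602512572909))
26 (array([0.52909207, 0.00259772]), 133, np.float64(0.0008297487365579666))
yellow outer (array([0.52656713, 0.00538005]), 91, np.float64(0.0008665785987854409)) inner (array([0.52974534, 0.00319011]), 140, np.float64(0.0008628716836216318))
yellow outer (array([0.53257154, 0.00494695]), 31, np.float64(0.0014558929267405542)) inner (array([0.52982719, 0.00355262]), 131, np.float64(0.0009249620396021956))
```

```bash
python3 - 2>/dev/null <<'E'
from h import *
C=(.5289,.0017)
keyc(*C,.12,60,.15); keyc(*C,.06,60,.1); r.wait(.4); st("above")
hit=keyc(*C,.0475,60,.03); hit=keyc(*C,.0405,60,.012,max_force=8); r.wait(.3); s=st("down",hit); print("foot z",s["position"][2]-G,"mom",s["moment"].round(2))
f=wrist(); save(f,"w8"); print("drum",circ(f,np.array(C),.056,.033))
E
```

```text
above 27.1 [0.5313 0.0057 0.1635] yaw 60.0 F [ 0.  -0.  -5.1] w 0.0128 gf 59.9
down False 28.7 [0.5312 0.0056 0.1439] yaw 60.0 F [-0.7  0.1 -1.3] w 0.013 gf 60.5
foot z 0.04055631681761712 mom [0.03 0.01 0.04]
drum (array([0.53111645, 0.00375088]), 192, np.float64(0.001065277836281874))
```

```bash
python3 - 2>/dev/null <<'E'
from h import *
C=np.array([.5289,.0017])+.0012*np.array([.5,.866])
for y in(75,90,105,120,135,150):
    keyc(*C,.0405,y,.05); s=st(y)
    if np.linalg.norm(s["ft_force"][:2])>8: print("STOP");break
else:
    r.wait(.2); hit=keyc(*C,.066,150,.025,max_force=3); st("out",hit,s["moment"].round(2)); f=wrist(); save(f,"w9"); print("drum",circ(f,C,.056,.033))
E
```

```text
75 29.16 [0.5307 0.007  0.1438] yaw 74.84 F [ 0.7 -1.2 -1. ] w 0.013 gf 60.5
90 29.57 [0.5295 0.0071 0.1438] yaw 89.76 F [-1.  -0.1 -1.2] w 0.0135 gf 60.5
105 29.98 [0.5284 0.007  0.1438] yaw 104.74 F [ 0.5  0.1 -1.6] w 0.0133 gf 60.5
120 30.38 [0.5273 0.0066 0.1438] yaw 119.73 F [-0.3 -0.3 -1.6] w 0.0132 gf 60.5
135 30.79 [0.5263 0.0059 0.1438] yaw 134.73 F [ 0.6  0.4 -1.1] w 0.0128 gf 60.5
150 31.2 [0.5256 0.005  0.1438] yaw 149.74 F [ 0.3  0.1 -1.4] w 0.0132 gf 60.5
out False [ 0.02 -0.03  0.01] 32.57 [0.5254 0.005  0.1691] yaw 150.0 F [ 0.2  0.2 -1.5] w 0.0134 gf 60.5
drum (array([0.52699095, 0.00492232]), 179, np.float64(0.0012931365677338552))
```

```bash
python3 - 2>/dev/null <<'E'
from h import *
import pickle
a=np.radians(150)
C=np.array([.5289,.0017])+.0012*np.array([.5,.866])
keyc(*C,.13,150,.12)
r.goto([.5298,-.2213,.13+G],down(18.8)); r.wait(.2)
key(.5298,-.2213,.055,18.8,.1); r.wait(.4); s=st("above")
hit=key(.5298,-.2213,.0222,18.8,.025,max_force=5); r.wait(.2); s=st("in",hit,s["moment"].round(2)); print("foot z",s["position"][2]-G)
pickle.dump(wrist(),open("f10.pkl","wb"))
E
```

```text
above 36.31 [ 0.5299 -0.2213  0.1585] yaw 18.8 F [-0.8  0.6 -1.7] w 0.0129 gf 60.5
in False [-0.   -0.01  0.07] 37.97 [ 0.5299 -0.2213  0.1256] yaw 18.8 F [ 0.7  0.3 -1.6] w 0.013 gf 60.5
foot z 0.022298711907008245
```

Seated with no contact. Release, retreat and check.

```bash
python3 - 2>/dev/null <<'E'
from h import *
r.command_gripper(.085); r.wait(.2); st("open")
r.move_linear([.5298,-.2213,.26],.15); r.wait(.3); st("up"); f=wrist()
P=np.array([.529,.003])-.05*np.array([.5,.866])
r.goto([*P,.27],down(60)); r.wait(.4); g=wrist(); st("view")
print("drum",circ(g,np.array([.529,.003]),.056,.033),"sample rim visible?",circ(g,np.array([.529,.003]),.031,.05,(0,0,150),(180,14,255)))
t=r.grab_frame("scene")
m=np.zeros((600,800,3),np.uint8)
for i,c in enumerate([f["frame"][80:230,220:420],g["frame"][60:210,220:420],t["frame"][150:300,270:470]]):
    m[300*(i//2):300*(i//2)+300,400*(i%2):400*(i%2)+400]=cv2.resize(c,(400,300),interpolation=cv2.INTER_CUBIC)
cv2.imwrite("pics/m10.png",m[:,:,::-1])
E
```

```text
open 38.91 [ 0.5298 -0.2213  0.1255] yaw 18.8 F [ 0.5 -0.6  0.4] w 0.0851 gf 0.0
up 40.26 [ 0.5295 -0.2212  0.2595] yaw 18.79 F [0.5 0.1 0.9] w 0.0844 gf 0.0
view 41.52 [ 0.5041 -0.041   0.2699] yaw 59.92 F [-0.9 -0.5  0.6] w 0.085 gf 0.0
drum (array([0.52907347, 0.00113193]), 153, np.float64(0.0004507590792804068)) sample rim visible? (array([0.53054004, 0.00284086]), 184, np.float64(0.0005878510253143804))
```

View pics/m10.png

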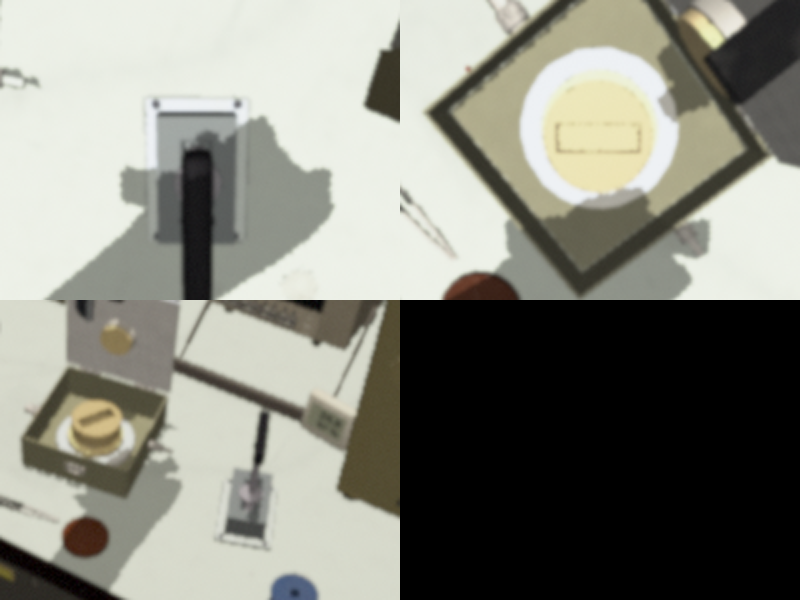

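The electrode stands level and centred in the cell to about 2 mm (drum top at tile (598,137)). The key is upright in its holder, the lid is open and the bystanders haven't moved.

```bash
python3 -c "
from plant import r
print(r.sign_off())"
```

```text
the job is handed in; nothing more can be done
None
```

I handed the job in at about 42 s: in the last pictures the electrode sits about 2 mm off the sample's centre, the key is back upright in its holder, and the lid is open; no verdict came back.

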